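# Swing out the bathroom bracket and set the swab tub on it

## Robot

A 6-joint arm with a two-finger parallel gripper is mounted at the origin on the work surface. World frame = base frame: x ahead of the robot, y to its left, z up, the work surface at z = 0. Lengths are in m, angles in rad, forces in N, time in s.
With the tool pointing down it reaches from about 0.25 to 0.8 m from the base axis. Payload 3.9 kg.
Tool frame: the origin (TCP) lies at the very end of the fingers, on their centre line; the grasp point (between the pads) lies 19 mm behind it; z points along the fingers, y is the direction in which the jaws open and shut (so a half turn about z gives the same grasp; the last joint's range is limited). The gripper opens to 85 mm and grips with 20 to 120 N. Pads are 22 mm wide; open, the fingers measure 114 mm over their backs; the gripper's body (76 mm by 85 mm) begins 54 mm behind the grasp point. The pads swing forward as they close: fully open they stand 13 mm farther back than shut.
Start: joints at [-1.185, 0.26, -0.138, 1.173, 0, 1.571], TCP at [0.198, -0.486, 0.231] pointing down, gripper open.
Joint ranges: [-2.78, 2.78], [-0.83, 1.72], [-1.28, 1.37], [-1.9, 2.12], [-1.57, 1.48], [-3.14, 3.14]. Speed limits (rad/s): [2.57, 2.57, 3.14, 3.14, 3.14, 3.14].

## Interface

Orientations are given as a 3x3 rotation matrix whose columns are the frame's x, y, z axes.
In Python, from workcell import * gives the robot as it stands. Calls block until the motion is done:
- movep(position, orientation): joint-space move of the TCP to a pose.
- move_linear(position, ori=None, speed=0.15, force_limit=None): straight line of the TCP; ori=None keeps the orientation; speed is the mean speed in m/s. With force_limit (N) it stops when the force on the tool has changed by that much, and returns True; else False.
- set_joints(angles): joint-space move.
- grip(opening, grip_force=None): opening from 0.0 (shut) to 1.0 (fully open); grip_force is the grip in N (None keeps the last); returns when the fingers have stopped.
- wait(seconds).
- ik(position, orientation): joint angles nearest the present ones, or None.
- get_image(name): name is "scene" or "top" or "wrist"; returns the picture (384x512x3 uint8, blue, green, red); there is no depth.
- camera_info(name): a dict with "fx", "fy", "cx", "cy" (pixels), "distortion" ([k1, k2, p1, p2, k3] as OpenCV has them; the pictures are not rectified), "position" and "rotation" of the camera in the world. Camera axes: x right, y down, z forward; pixel columns grow to the right and rows downward; lengths in m; the calibration is good to about 2 mm. A picture is of the moment at which its call begins: read the wrist's pose just before it. camera_info takes no time and is no camera call; for the wrist camera it gives the pose at the moment of the call.
A pose or a line that the arm cannot do raises Unreachable and nothing moves.
- finish_job(): hands the job in, once; it reports no verdict.
Readings, each from a call of its own:
- current_time(): time.
- current_joints(): joint angles.
- current_joint_vel(): joint speeds.
- current_joint_torque(): joint torques, N m.
- current_ee_pos(): TCP position.
- current_orientation(): TCP orientation.
- current_contact_force(): force on the tool from outside, world axes, zero at the start.
- current_ft_torque(): the same for the moment, N m.
- current_grip_width(): opening from 0.0 (shut) to 1.0 (fully open).
Only numpy, scipy, OpenCV 4.12 (cv2) and the standard library are available. Lean on these libraries where they do the work, as an engineer would, in place of code of your own. Each camera call takes 0.05 s, during which the arm holds its last target.

## Task

Swing the folding bracket out from under the pegboard shelf by its red post until it clicks into its catch and sits against the stop, without ramming it against the stop. Then stand the swab tub (white with a green band and a blue lid) upright in the middle of the bracket's round wooden plate, and leave everything else where it is.

Things in the scene. Friction and masses are not known exactly. Their poses are not given: they have to be found in the camera images.
- unit: Pegboard unit, fixed, placed differently each time: beech board 500 mm wide, 360 high, 12 thick; foot plank 18 high, reaching 65 forward. Origin on the table on the board's front face; own -x points forward out of the board, z up, own y along it (board from y -310 to +190 mm). Hairbrush and shoehorn hang fixed at own y -190 and -270, within 45 mm of the board
- shelf_edge (a point): middle of the lower front edge of the unit's narrow upper shelf (glass, wooden front strip, 250 mm long, 8 thick, underside 250 above the table), 88 mm in front of the board; axes as the unit's. Two steel supports under its ends, 25 high, reach 70 forward. The folded bracket is below this shelf, so its post can be taken only with the tool tilted, coming in from the front
- hinge (a point): point on the bracket's upright hinge axis, 85 mm above the table, at own x -35, y -110 mm of the unit; axes as the unit's
- bracket (a joint): swing angle of the bracket (rad) about the upright hinge axis: 0 = folded along the board, arm pointing to the unit's own +y; grows as it swings out to the front, anticlockwise from above. It stays where left (friction about 0.12 N m). The catch holds it somewhere between 1.15 and 1.55 rad, different each time; joint limit 1.75
- post (a point): point on the axis of the bracket's red grip post, 120 mm above the table, 185 mm from the hinge axis. The post is upright, round, 14 mm in diameter and its top is 136 mm above the table. Own x points along the arm away from the hinge, own y in the swing-out direction, z up. Beneath it is a flat strip (18 mm wide, top 83 mm above the table)
- plate (a point): centre of the upper face of the bracket's round wooden plate (80 mm in diameter, 8 mm thick, top 85 mm above the table), 135 mm from the hinge axis, between hinge and post; axes as post
- catch_stop (a point): point of the catch, 85 mm from the hinge axis, 71 mm above the table, where the ball under the bracket's arm rests when seated. Own x is the direction of the arm when seated: the bracket is seated when own x of post points the same way, z up
- catch: catch, fixed: dark steel finger at the hinge column below the arm, with brass spring plunger and yellow stop; origin on the table on the hinge axis, axes as catch_stop. From 0.2 rad before seated the plunger resists (about 5 to 10 N at the post); from 0.09 rad before, it drives the arm on against the rigid stop. Let go earlier, it springs back or stays unseated
- tub_center (a point): centre, half-way up, of the closed swab tub: a plain cylinder 56 mm in diameter and 70 mm high, white with a green band and a blue lid, about 0.12 kg, standing loose on the table; z up
- jar: bystander: green glass jar with steel cap, 66 mm in diameter, 85 mm high; origin under its centre; leave alone
- cream: bystander: low amber cream jar with white cap, 68 mm in diameter, 50 mm high; origin under its centre; leave alone
- vase: bystander: blue ceramic vase, up to 86 mm in diameter, 160 mm high; origin under its centre; leave alone
- lotion: bystander: white lotion bottle, 56 mm in diameter, 150 mm high; origin under its centre; leave alone
- mug: bystander: white mug, 76 mm in diameter, 90 mm high, handle at own +y; origin under its centre; leave alone
- nailbrush: bystander: small brush lying on the table, 150 mm long along own x; leave alone
Mind the look-alikes: they are no part of the job. What is shaped like the part that bears tub_center but pink or purple is not meant.

How it is judged:
On the way, in this order (a step that is already met when the one before it is completed fails the run):
1. the bracket is clicked into its catch, at rest against the stop, the fingers off it (angle between the x axis of post and the x axis of catch_stop, either way round below 0.05 rad and value of joint bracket above 1 rad and velocity of joint bracket between -0.1 and 0.1 rad/s and contact force between the fingers and bracket below 0.1 N), for 0.3 s.
2. the swab tub stands upright on the middle of the plate, with the bracket still seated (angle between the x axis of post and the x axis of catch_stop, either way round below 0.05 rad and value of joint bracket above 1 rad and velocity of joint bracket between -0.1 and 0.1 rad/s and horizontal distance between tub_center and plate below 0.013 m and z of tub_center in the frame of plate between 0.03 and 0.04 m and angle between tub_center's own z axis and vertical below 0.1 rad), for 0.2 s.
At the end, for the whole second after the job is handed in: The bracket is seated in its catch (arm within 0.05 rad of the catch's direction, at rest) and the swab tub stands released and at rest, upright within 0.1 rad, on the plate, its axis within 13 mm of the plate's centre (all of step 2 and linear speed of tub below 0.02 m/s); the robot touches nothing.
It fails at once if the bracket is rammed against its stop (more than 80 N at the catch, about 37 N at the post) (contact force between bracket and catch above 80 N).
It fails at once if a bystander is moved more than 30 mm (distance of any of jar, cream, vase, lotion, mug, nailbrush from where it was at the start of the episode above 0.03 m).
It also fails if it takes over 64 s, if anything falls off the work surface, if the arm or the gripper's body presses on something with over 40 N, if the wrist force passes 120 N, or if a joint passes its speed limit or range.

## Working session

There is one attempt and no reset: what is moved stays moved. The work goes in short steps, each a Python script; the robot and the scene stay as the last script left them, time stands still between calls to the robot, and variables do not carry over. Pictures are saved under pics/ and viewed, and the job is handed in when it is done.

```bash
mkdir -p pics; ls
python3 - <<'E'
from workcell import *
import cv2
for n in ["scene","top","wrist"]:
    i=camera_info(n); print(n,{k:(v if not hasattr(v,'round') else v.round(4).tolist()) for k,v in i.items()})
    cv2.imwrite(f"pics/{n}0.png",get_image(n))
print(current_time())
E
```

```text
pics
scene {'fx': 365.32396049129187, 'fy': 365.32396049129187, 'cx': 253.07554222079818, 'cy': 193.0946324627502, 'distortion': [-0.0893, 0.0, 0.0, 0.0, 0.0], 'position': [1.1957, -0.2312, 0.8445], 'rotation': [[0.3194, 0.6677, -0.6724], [0.9476, -0.2265, 0.2252], [-0.0019, -0.7091, -0.7051]]}
top {'fx': 439.2928324530522, 'fy': 439.2928324530522, 'cx': 260.7301222654148, 'cy': 192.70676713759877, 'distortion': [0.0551, 0.0, 0.0, 0.0, 0.0], 'position': [0.4247, -0.0209, 1.2484], 'rotation': [[0.0034, -0.9935, 0.114], [-0.9997, -0.0007, 0.024], [-0.0237, -0.1141, -0.9932]]}
wrist {'fx': 329.9329820182884, 'fy': 329.9329820182884, 'cx': 255.3450478828557, 'cy': 191.55805932696464, 'distortion': [-0.0727, 0.0, 0.0, 0.0, 0.0], 'position': [0.2574, -0.4624, 0.3727], 'rotation': [[0.3752, -0.8951, -0.2411], [-0.927, -0.3625, -0.0968], [-0.0008, 0.2598, -0.9657]]}
0.15
```

View pics/scene0.png

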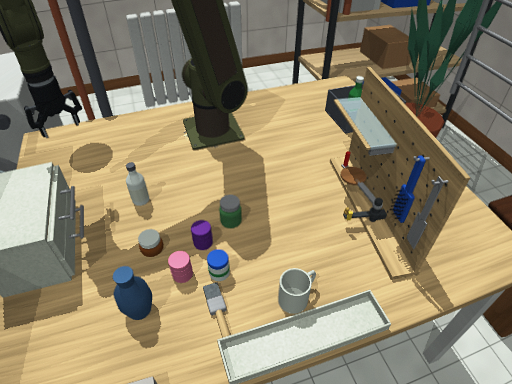

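View pics/top0.png

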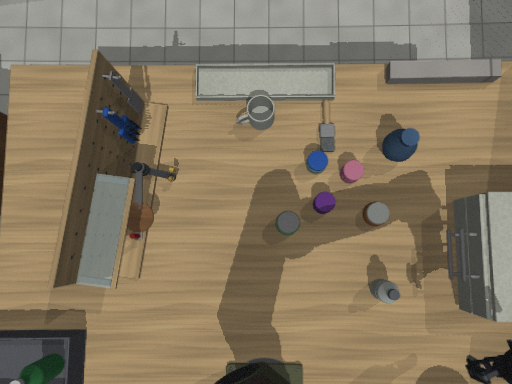

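View pics/wrist0.png

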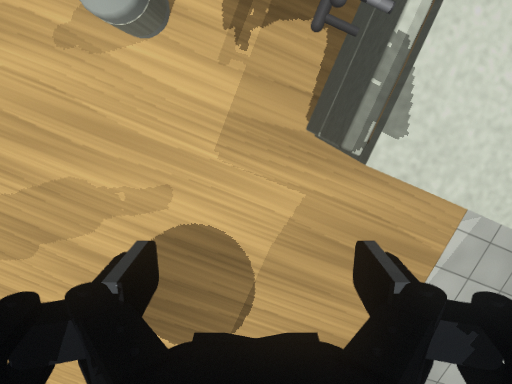

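The scene view shows the unit on the right with the red post near (347,160), and the blue-lidded tub near (218,262). In the top view the tub lid is near (317,161), the post near (135,236), and the catch finger with its yellow stop near (172,173). I'll zoom in on these.

```bash
cat > h.py <<'E'
from workcell import *
import numpy as np, cv2
def und(n,px,i=None):
    i=i or camera_info(n); K=np.array([[i['fx'],0,i['cx']],[0,i['fy'],i['cy']],[0,0,1]])
    p=cv2.undistortPoints(np.array(px,float).reshape(-1,1,2),K,np.array(i['distortion'])).reshape(-1,2)
    R=np.array(i['rotation']); d=(R@np.c_[p,np.ones(len(p))].T).T
    return np.array(i['position']),d/np.linalg.norm(d,axis=1)[:,None]
def onz(n,px,z,i=None):
    c,d=und(n,px,i); return c+d*((z-c[2])/d[:,2])[:,None]
def tri(obs):  # list of (c,d)
    A=np.zeros((3,3));b=np.zeros(3)
    for c,d in obs:
        P=np.eye(3)-np.outer(d,d);A+=P;b+=P@c
    x=np.linalg.solve(A,b); return x,[np.linalg.norm((np.eye(3)-np.outer(d,d))@(x-c)) for c,d in obs]
def proj(n,pts,i=None):
    i=i or camera_info(n); K=np.array([[i['fx'],0,i['cx']],[0,i['fy'],i['cy']],[0,0,1]])
    R=np.array(i['rotation']).T; t=-R@np.array(i['position'])
    return cv2.projectPoints(np.array(pts,float).reshape(-1,1,3),cv2.Rodrigues(R)[0],t,K,np.array(i['distortion']))[0].reshape(-1,2)
E
python3 - <<'E'
import cv2
def crop(n,x,y,w,h,s,o):
    a=cv2.imread(f"pics/{n}0.png")[y:y+h,x:x+w]; cv2.imwrite(f"pics/{o}.png",cv2.resize(a,None,fx=s,fy=s,interpolation=cv2.INTER_CUBIC))
crop("top",50,45,135,250,2.4,"c1"); crop("scene",310,60,170,230,2.6,"c2")
crop("top",270,120,120,120,5,"c3"); crop("scene",160,200,120,110,5,"c4")
E
```

```text
(no output)
```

View pics/c1.png

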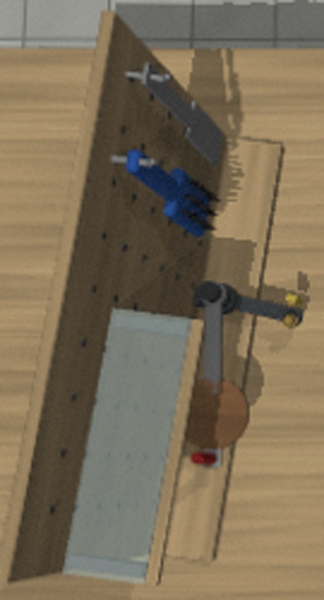

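View pics/c2.png

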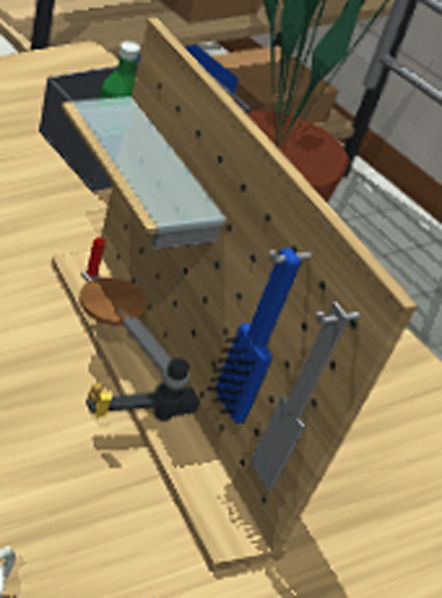

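View pics/c3.png

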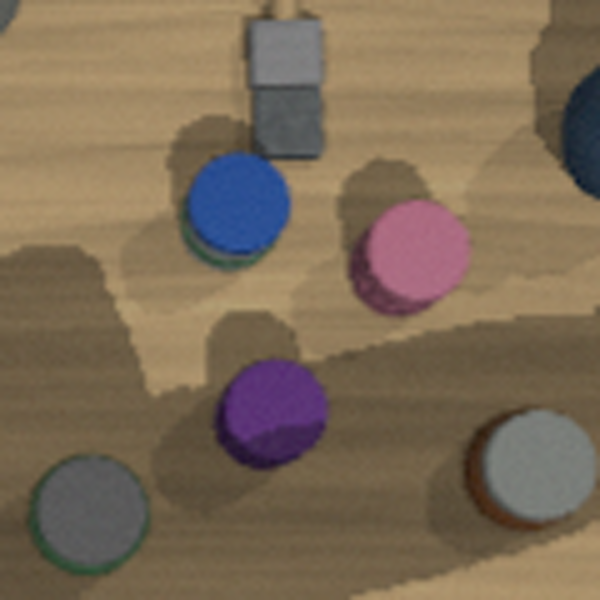

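View pics/c4.png

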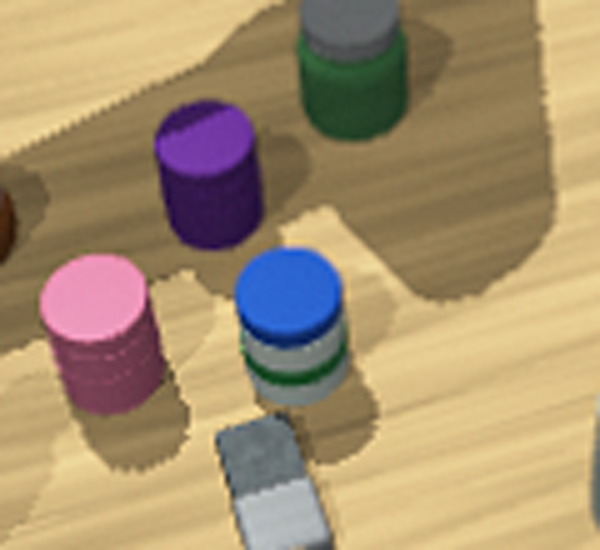

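Run:
```python
from h import *
T=lambda x,y:(50+x/2.4,45+y/2.4); S=lambda x,y:(310+x/2.6,60+y/2.6)
prs={'tub':((317.8,160.8),(217.8,259.2)),'footA':(T(283,145),S(215,563)),'footB':(T(214,558),S(55,258)),'hinge':(T(211,293),S(178,365)),
'plate':(T(218,412),S(113,300)),'post':(T(197,457),S(98,240)),'ystop':(T(292,299),S(103,392)),'brass':(T(292,319),S(96,405)),
'bcornR':(T(107,14),S(410,305)),'shelfR':(T(197,322),S(155,238)),'shelfL':(T(155,583),S(66,103))}
for k,(a,b) in prs.items():
    ca,da=und('top',[a]);cb,db=und('scene',[b]); x,r=tri([(ca,da[0]),(cb,db[0])]); print(k,x.round(4),np.round(r,4))
for a in [T(283,145),T(214,558)]: print(onz('top',[a],.018).round(4))
print(onz('top',[(317.8,160.8)],.07),onz('scene',[(217.8,259.2)],.07))
```

```text
tub [ 0.6491 -0.1462  0.0622] [0.0017 0.0017]
footA [0.8216 0.2808 0.0163] [0.0029 0.0029]
footB [0.3314 0.3482 0.015 ] [0.0039 0.0039]
hinge [0.6265 0.3365 0.0971] [0.0024 0.0024]
plate [0.4958 0.3299 0.0834] [0.0041 0.0041]
post [0.444  0.3314 0.1361] [0.0009 0.0009]
ystop [0.6222 0.2493 0.0797] [0.0012 0.0012]
brass [0.6057 0.2584 0.0375] [0.0012 0.0012]
bcornR [0.8289 0.3533 0.3575] [0.0008 0.0008]
shelfR [0.5725 0.3037 0.2425] [0.0019 0.0019]
shelfL [0.3268 0.3284 0.257 ] [0.0023 0.0023]
[[0.8195 0.2777 0.018 ]]
[[0.3302 0.3436 0.018 ]]
[[ 0.64723291 -0.1469826   0.07      ]] [[ 0.65502138 -0.14546318  0.07      ]]
```

```bash
cat >> h.py <<'E'
def ori(head,tilt,flip=0):
    """tool z: heading head(deg), tilt deg below horizontal; jaws horizontal"""
    h,t=np.radians([head,tilt]); z=np.array([np.cos(h)*np.cos(t),np.sin(h)*np.cos(t),-np.sin(t)])
    y=np.array([-np.sin(h),np.cos(h),0])*(1-2*flip); x=np.cross(y,z); return np.c_[x,y,z]
def down(jaw,flip=0):
    a=np.radians(jaw); y=np.array([np.cos(a),np.sin(a),0])*(1-2*flip); z=np.array([0,0,-1.]); return np.c_[np.cross(y,z),y,z]
ORG=np.array([.525,.385]); UX=np.array([.134,.991]); HG=np.array([.6275,.336])
E
python3 - <<'E'
from h import *
print(np.array(current_orientation()).round(3)); R=np.array(current_orientation()); print("cam in tool",(R.T@(np.array(camera_info('wrist')['position'])-current_ee_pos())).round(4))
g=np.array([.444,.3314,.116])
for tilt in (30,40,50,60):
  for head in (30,50,70,82,95,110):
    for f in (0,1):
      R=ori(head,tilt,f); tcp=g+.019*R[:,2]; a=ik(tcp,R); b=ik(tcp-.1*R[:,2],R)
      p2=np.array([.6275,.336])+.185*np.array([np.cos(np.radians(172.3)+.85),np.sin(np.radians(172.3)+.85)]); p2=np.r_[p2,.116]
      R2=ori(head+30,tilt,f); c=ik(p2+.019*R2[:,2],R2)
      print(tilt,head,f,None if a is None else np.round(a,2),b is not None,c is not None)
E
```

```text
[[ 0.926  0.376 -0.001]
 [ 0.376 -0.926  0.001]
 [ 0.    -0.002 -1.   ]]
cam in tool [ 0.0644  0.0006 -0.1421]
30 30 0 None False True
30 30 1 None False True
30 50 0 None False True
30 50 1 None False True
30 70 0 [ 0.24  0.4  -1.17 -0.77  0.81 -0.64] True True
30 70 1 [ 0.24  0.4  -1.17 -0.77  0.81  2.5 ] True True
30 82 0 [ 0.18  0.4  -0.97 -0.3   0.97 -0.99] True True
30 82 1 [ 0.18  0.4  -0.97 -0.3   0.97  2.15] True True
30 95 0 [ 0.15  0.47 -0.72  0.27  1.04 -1.44] True True
30 95 1 [ 0.15  0.47 -0.72  0.27  1.04  1.7 ] True True
30 110 0 [ 0.16  0.62 -0.42  0.85  1.02 -1.94] True True
30 110 1 [ 0.16  0.62 -0.42  0.85  1.02  1.21] True True
40 30 0 [ 0.72  0.25 -1.23 -0.78 -0.15  0.13] True True
40 30 1 [ 0.72  0.25 -1.23 -0.78 -0.15 -3.01] True True
40 50 0 [ 0.48  0.25 -1.21 -0.72  0.3  -0.26] True True
40 50 1 [ 0.48  0.25 -1.21 -0.72  0.3   2.88] True True
40 70 0 [ 0.3   0.27 -1.03 -0.36  0.65 -0.7 ] True True
40 70 1 [ 0.3   0.27 -1.03 -0.36  0.65  2.44] True True
40 82 0 [ 0.24  0.32 -0.88 -0.04  0.79 -1.01] True True
40 82 1 [ 0.24  0.32 -0.88 -0.04  0.79  2.13] True 
[... 878 characters left out ...]
.74  0.7   1.49] True True
60 30 0 [ 0.68  0.16 -0.86  0.04 -0.08  0.14] True True
60 30 1 [ 0.68  0.16 -0.86  0.04 -0.08 -3.  ] True True
60 50 0 [ 0.56  0.17 -0.84  0.06  0.16 -0.28] True True
60 50 1 [ 0.56  0.17 -0.84  0.06  0.16  2.87] True True
60 70 0 [ 0.45  0.22 -0.75  0.21  0.36 -0.7 ] True True
60 70 1 [ 0.45  0.22 -0.75  0.21  0.36  2.44] True True
60 82 0 [ 0.41  0.26 -0.67  0.35  0.44 -0.96] True True
60 82 1 [ 0.41  0.26 -0.67  0.35  0.44  2.18] True True
60 95 0 [ 0.38  0.32 -0.56  0.52  0.5  -1.24] True True
60 95 1 [ 0.38  0.32 -0.56  0.52  0.5   1.9 ] True True
60 110 0 [ 0.37  0.4  -0.42  0.74  0.52 -1.55] True True
60 110 1 [ 0.37  0.4  -0.42  0.74  0.52  1.59] True True
```

Run:
```python
from h import *
move_linear([.2,-.42,.38],speed=.3)
R=ori(80,45,0)
movep([.47,.06,.30],R); i1=camera_info('wrist'); cv2.imwrite('pics/w1.png',cv2.resize(get_image('wrist'),None,fx=1.5,fy=1.5))
import pickle; 
R=ori(75,60,0); movep([.5,.1,.28],R); i2=camera_info('wrist'); cv2.imwrite('pics/w2.png',cv2.resize(get_image('wrist'),None,fx=1.5,fy=1.5))
pickle.dump((i1,i2),open('wi.pkl','wb'));print(current_time())
```

```text
4.3417
```

View pics/w1.png

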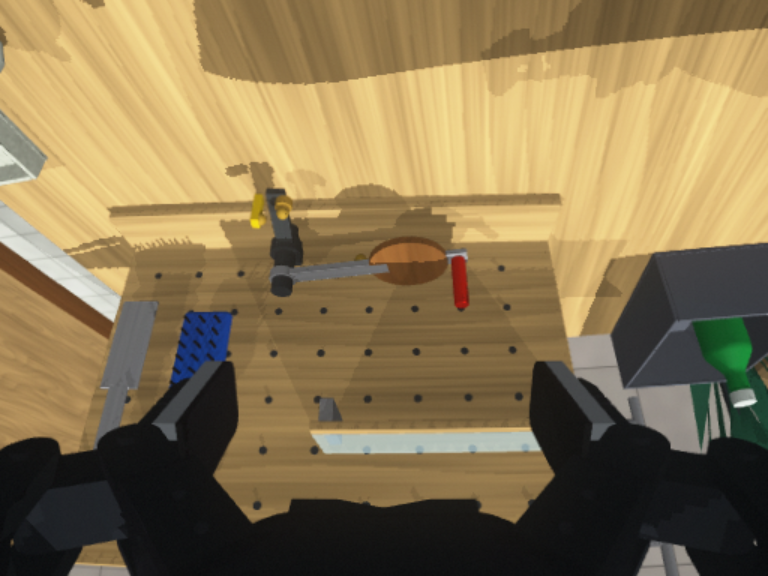

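View pics/w2.png

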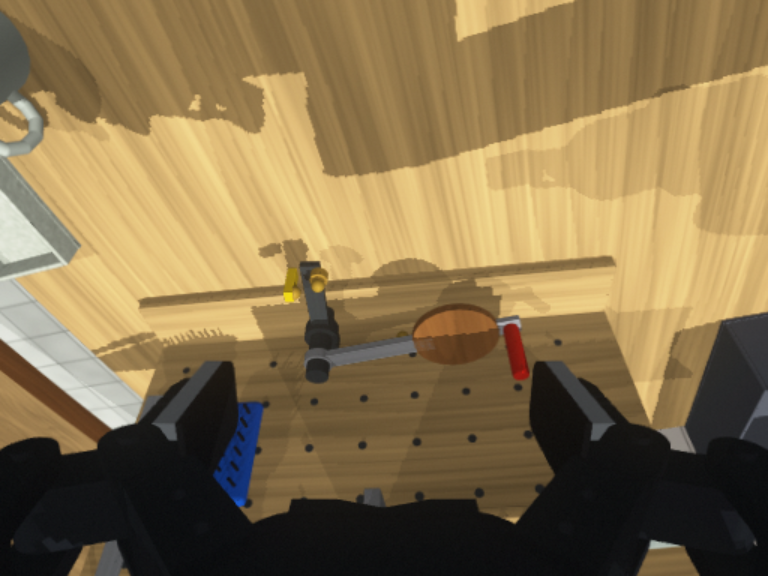

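Both wrist views (upside down) show the post with its top at (461,303) and (520,374), the plate at (409,260) and (456,334), the brass plunger at (283,206) and (319,280), and the yellow stop left of it.

Run:
```python
from h import *; import pickle
i1,i2=pickle.load(open('wi.pkl','rb'))
T=lambda x,y:(50+x/2.4,45+y/2.4); S=lambda x,y:(310+x/2.6,60+y/2.6)
P={'post':((461,303),(520,374),T(197,457),S(98,240)),'hinge':((282,288),(316,376),T(211,293),S(178,365)),'plate':((409,260),(456,334),T(218,412),S(113,300)),
'brass':((283,208),(319,282),T(292,319),S(96,405)),'ystop':((258,222),(291,297),T(292,299),S(103,392)),'fA':((110,212),(141,303),T(283,145),S(215,563)),'fB':((560,203),(613,265),T(214,558),S(55,258))}
for k,v in P.items():
    o=[]
    for n,px,i in (('wrist',np.array(v[0])/1.5,i1),('wrist',np.array(v[1])/1.5,i2),('top',v[2],None),('scene',v[3],None)):
        c,d=und(n,[px],i); o.append((c,d[0]))
    for s in (o[:2],o): x,r=tri(s); print(k,x.round(4),np.round(r,4))
```

```text
post [0.4434 0.335  0.1316] [0. 0.]
post [0.4434 0.3319 0.1342] [0.0008 0.0004 0.0007 0.0017]
hinge [0.6385 0.3618 0.0803] [0.0009 0.0009]
hinge [0.6269 0.3362 0.0976] [0.0016 0.0019 0.0026 0.0023]
plate [0.4922 0.3382 0.0752] [0. 0.]
plate [0.4931 0.3315 0.0802] [0.0017 0.0014 0.0046 0.0047]
brass [0.6024 0.2616 0.0524] [0.0005 0.0005]
brass [0.605  0.2599 0.0472] [0.0051 0.0053 0.0048 0.0073]
ystop [0.6254 0.2589 0.068 ] [0.0002 0.0002]
ystop [0.6211 0.2502 0.0768] [0.0015 0.0003 0.0017 0.0019]
fA [0.8185 0.279  0.0109] [0.0005 0.0005]
fA [0.8211 0.2819 0.01  ] [0.0014 0.002  0.0025 0.0049]
fB [0.3284 0.3517 0.0114] [0.0004 0.0004]
fB [0.3301 0.3486 0.0141] [0.0012 0.0002 0.0037 0.0043]
```

Run:
```python
from h import *
R=ori(80,40,0); g=np.array([.4434,.3320,.117]); tcp=g+.019*R[:,2]
grip(0.55,25)
movep(tcp-.13*R[:,2],R); f0=current_contact_force()
print(move_linear(tcp-.02*R[:,2],speed=.15,force_limit=12), move_linear(tcp,speed=.06,force_limit=12))
cv2.imwrite('pics/w3.png',get_image('wrist')); cv2.imwrite('pics/s3.png',get_image('scene')[60:290,250:480].repeat(2,0).repeat(2,1))
print(current_ee_pos(),tcp,f0,current_contact_force(),current_time())
```

```text
False False
[0.44610948 0.34612168 0.10511461] [0.44592742 0.34633372 0.10478704] [ 0.11021116 -0.66446231 -0.24315476] [0.50944069 0.41858905 0.16153704] 7.05
```

View pics/w3.png

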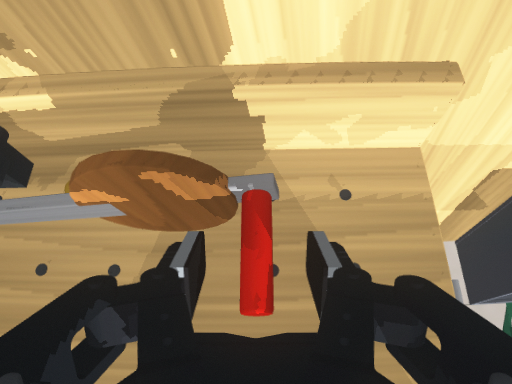

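View pics/s3.png

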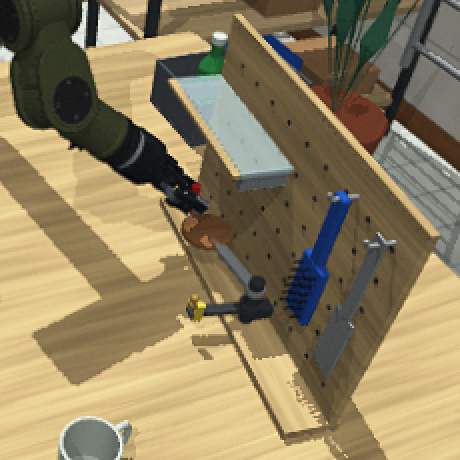

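The post is centred between the open pads (256,250) and the gripper clears the shelf. Next I grip it and swing out along the arc.

Run:
```python
from h import *
grip(0.0,25); print('w',current_grip_width())
H=np.array([.627,.336]); g=np.array([.4434,.332]); r=np.linalg.norm(g-H); a0=np.arctan2(*(g-H)[::-1])%(2*np.pi)
print(r,np.degrees(a0))
N=7
for k in range(1,N+1):
    a=a0+.72*k/N; p=np.r_[H+r*np.array([np.cos(a),np.sin(a)]),.117]
    R=ori(80+20*k/N,40,0)
    s=move_linear(p+.019*R[:,2],ori=R,speed=.12,force_limit=25)
    print(k,s,np.round(current_contact_force(),1),round(current_grip_width(),3))
    if s: break
print(current_time())
cv2.imwrite('pics/t4.png',get_image('top')[45:295,50:250].repeat(2,0).repeat(2,1)); cv2.imwrite('pics/w4.png',get_image('wrist'))
```

```text
w 0.1488515695011888
0.18364356781548324 181.24807662141095
1 False [-2.4  0.1  3.5] 0.154
2 False [-2.4 -0.6  4.1] 0.154
3 False [-3.  -0.8  5.5] 0.151
4 False [-3.3 -0.7  6.9] 0.153
5 False [-3.8 -1.3  7.4] 0.155
6 False [-4.5 -3.8  9.1] 0.154
7 False [-5.6 -4.7  9.1] 0.154
9.6
```

View pics/t4.png

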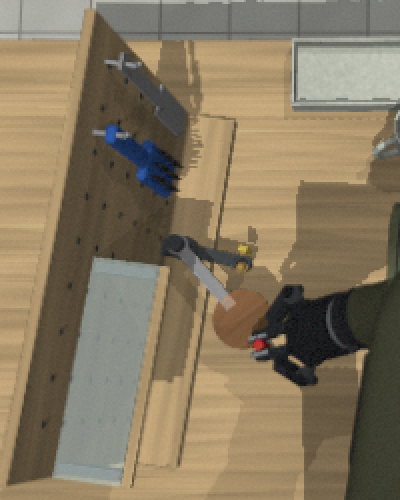

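View pics/w4.png

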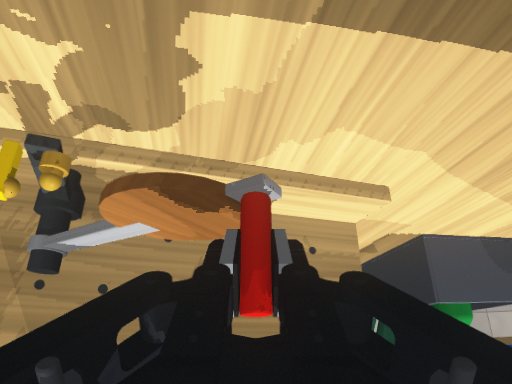

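The bracket came out about 0.72 rad, with the post firmly held at (257,250). I'll release it and re-grasp from above, jaws tangential, so I can feel the catch.

Run:
```python
from h import *
H=np.array([.627,.336]); r=.1836; a=np.radians(181.25)+.72
p=H+r*np.array([np.cos(a),np.sin(a)]); R=np.array(current_orientation())
grip(0.7); print(np.round(current_contact_force(),1))
move_linear(np.array(current_ee_pos())-.12*R[:,2],speed=.2)
print(p,current_ee_pos())
for f in (0,1):
    for da in (0,.3,.6,.8):
        D=down(np.degrees(a+da)+90,f); q=ik(np.r_[H+r*np.array([np.cos(a+da),np.sin(a+da)]),.098],D); print(f,da,None if q is None else np.round(q,2))
cv2.imwrite('pics/t5.png',get_image('top')[45:295,50:250].repeat(2,0).repeat(2,1)); i=camera_info('wrist');cv2.imwrite('pics/w5.png',get_image('wrist'))
import pickle; pickle.dump(i,open('w5.pkl','wb')); print(current_time())
```

```text
[ 0.8 -0.  -0.2]
[0.49164229 0.21195464] [0.50486915 0.13599567 0.18118522]
0 0 [ 0.41  0.37 -0.35  0.85  0.    2.81]
0 0.3 [ 0.32  0.41 -0.28  0.88  0.    2.42]
0 0.6 [ 0.26  0.48 -0.16  0.93  0.    2.06]
0 0.8 [ 0.24  0.53 -0.07  0.97  0.    1.84]
1 0 [ 0.41  0.37 -0.35  0.85  0.   -0.33]
1 0.3 [ 0.32  0.41 -0.28  0.88  0.   -0.72]
1 0.6 [ 0.26  0.48 -0.16  0.93  0.   -1.08]
1 0.8 [ 0.24  0.53 -0.07  0.97  0.   -1.3 ]
11.0583
```

View pics/t5.png

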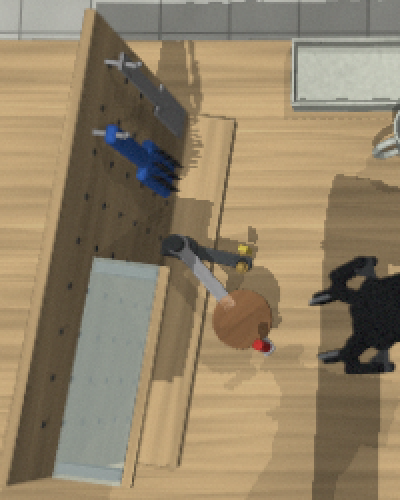

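View pics/w5.png

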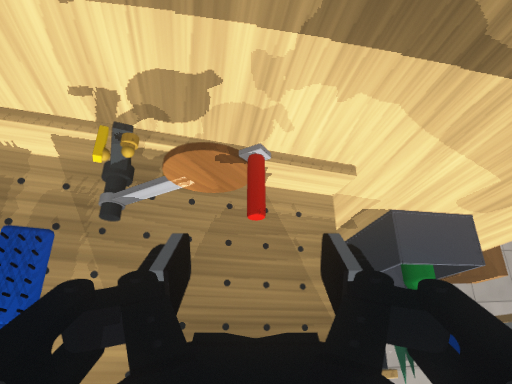

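Run:
```python
from h import *; import pickle
H=np.array([.627,.336])
c,d=und('wrist',[(256,217)],pickle.load(open('w5.pkl','rb'))); c2,d2=und('top',[(180,217)])
x,res=tri([(c,d[0]),(c2,d2[0])]); print(x,res)
p=np.array([.4916,.2120])
if np.linalg.norm(x[:2]-p)<.012: p=(x[:2]+p)/2
v=p-H; r=np.linalg.norm(v); a0=np.arctan2(v[1],v[0])%(2*np.pi); print(p,r,np.degrees(a0))
D=down(np.degrees(a0)+90,1)
grip(0.6); movep(np.r_[p,.2],D); 
print(move_linear(np.r_[p,.098],speed=.1,force_limit=8))
grip(0.0,25); print('w',current_grip_width(),np.round(current_contact_force(),1))
np.save('arc.npy',np.r_[H,r,a0])
def go(a,speed):
    q=np.r_[H+r*np.array([np.cos(a),np.sin(a)]),.098]; return move_linear(q,ori=down(np.degrees(a)+90,1),speed=speed,force_limit=20)
for a in np.linspace(a0,np.radians(236),6)[1:]:
    s=go(a,.1); t=np.array([-np.sin(a),np.cos(a),0]); u=np.array([np.cos(a),np.sin(a),0]);F=current_contact_force(); print(round(np.degrees(a),1),s,round(F@t,1),round(F@u,1),round(current_grip_width(),3))
    if s:break
print(current_time())
```

```text
[0.49012997 0.21070125 0.13637055] [np.float64(6.355624965885151e-05), np.float64(6.355624965879522e-05)]
[0.49086498 0.21135063] 0.18458117093611157 222.47817049370477
False
w 0.1578306716481426 [-1.6  0.2  2.4]
225.2 False 0.5 0.4 0.157
227.9 False 0.3 0.8 0.159
230.6 False -0.4 1.0 0.154
233.3 False 0.7 -0.0 0.153
236.0 False 1.2 0.7 0.156
15.7
```

Run:
```python
from h import *
hx,hy,r,a0=np.load('arc.npy'); H=np.array([hx,hy])
def go(a,speed):
    q=np.r_[H+r*np.array([np.cos(a),np.sin(a)]),.098]; return move_linear(q,ori=down(np.degrees(a)+90,1),speed=speed,force_limit=18)
mn=9
for deg in np.arange(237.5,264,1.):
    a=np.radians(deg); s=go(a,.04); t=np.array([-np.sin(a),np.cos(a),0]);u=np.array([np.cos(a),np.sin(a),0]);F=np.array(current_contact_force()); f=F@t; mn=min(mn,f)
    print(deg,s,round(f,1),round(F@u,1),round(F[2],1))
    if s or (mn<-3 and f>1.5): break
print(current_time())
cv2.imwrite('pics/t6.png',get_image('top')[45:295,50:250].repeat(2,0).repeat(2,1)); cv2.imwrite('pics/w6.png',get_image('wrist'))
```

```text
237.5 False 1.0 1.3 6.6
238.5 False -0.3 0.7 6.3
239.5 False 0.8 -0.2 5.6
240.5 False -0.1 0.8 5.9
241.5 False 1.1 0.3 5.8
242.5 False 0.5 1.7 5.4
243.5 False 0.6 -0.0 6.3
244.5 False 1.1 0.5 5.4
245.5 False 0.1 0.6 5.5
246.5 False -2.7 1.0 7.7
247.5 False -4.6 0.3 9.9
248.5 False -6.1 0.2 9.3
249.5 False 0.8 1.8 5.4
250.5 False 0.8 0.8 5.6
251.5 False 1.9 1.6 5.1
19.4667
```

View pics/w6.png

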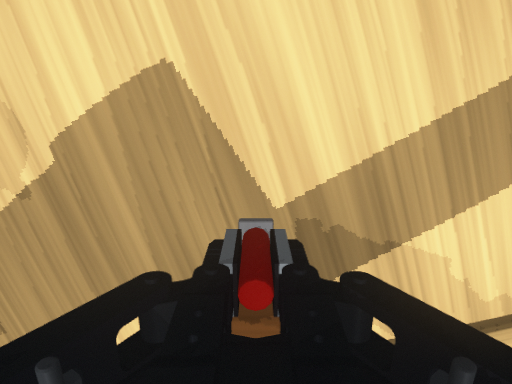

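Run:
```python
from h import *
hx,hy,r,a0=np.load('arc.npy'); H=np.array([hx,hy])
def go(a,speed):
    q=np.r_[H+r*np.array([np.cos(a),np.sin(a)]),.098]; return move_linear(q,ori=down(np.degrees(a)+90,1),speed=speed,force_limit=15)
for deg in np.arange(252,258,.5):
    a=np.radians(deg); s=go(a,.03); t=np.array([-np.sin(a),np.cos(a),0]);F=np.array(current_contact_force()); f=F@t
    print(deg,s,round(f,1),round(F[2],1))
    if s or f>4 or f<-4: break
print(current_time())
```

```text
252.0 False -0.6 6.6
252.5 False 0.5 6.4
253.0 False -0.1 6.5
253.5 False 1.2 5.6
254.0 False 0.7 5.2
254.5 False 3.0 5.8
255.0 False 1.1 6.2
255.5 False 2.4 5.6
256.0 False 3.4 4.9
256.5 False 3.2 4.6
257.0 False 2.2 6.2
257.5 False 0.2 7.1
22.5667
```

The force went from resisting (−6 N at 248°) to driving (+3 N), then fell at 257.5°, so the arm is past the plunger and essentially at the stop. Releasing and lifting.

Run:
```python
from h import *
grip(0.8); print(np.round(current_contact_force(),1)); p=np.array(current_ee_pos())
cv2.imwrite('pics/w7a.png',get_image('wrist'))
move_linear(p+[0,0,.12],speed=.2)
import pickle
i=camera_info('wrist'); cv2.imwrite('pics/w7.png',get_image('wrist')); pickle.dump(i,open('w7.pkl','wb'))
move_linear([.45,.0,.33],speed=.3)
cv2.imwrite('pics/t7.png',get_image('top')[120:270,110:260].repeat(4,0).repeat(4,1)); cv2.imwrite('pics/s7.png',get_image('scene')[130:250,300:420].repeat(5,0).repeat(5,1))
print(current_time())
```

```text
[-0.1  0.3  0. ]
25.0167
```

View pics/t7.png

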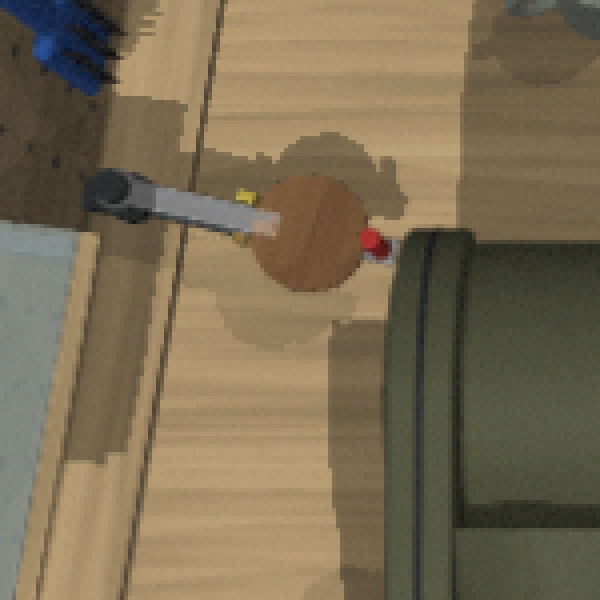

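View pics/s7.png

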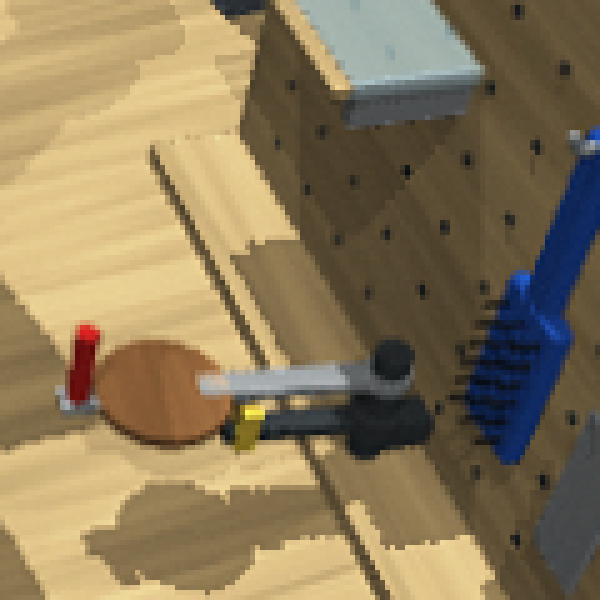

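View pics/w7.png

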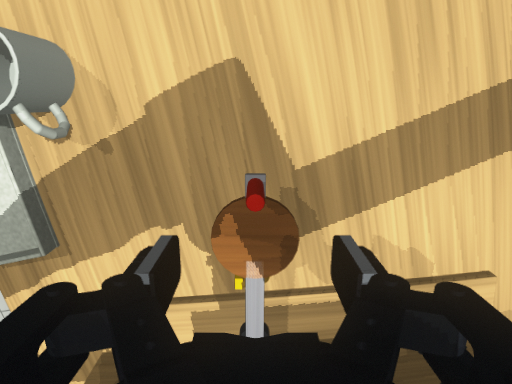

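View pics/w7a.png

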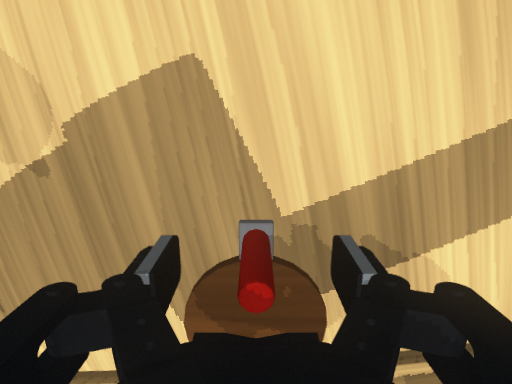

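Released: the arm lies right over the dark catch finger with the yellow stop touching its side (top crop (246,197), scene crop (252,412)). Now I measure the plate and post in three views, and look at the tub from the wrist.

Run:
```python
from h import *; import pickle
i7=pickle.load(open('w7.pkl','rb')); H=np.array([.627,.336])
for k,a,b,c in (('post',(256,202),(317.6,196.2),(202.75,180)),('plate',(255,237),(333,208.4),(187.75,178.25))):
    o=[(x[0],x[1][0]) for x in (und('wrist',[a],i7),und('scene',[b]),und('top',[c]))]
    x,r=tri(o); v=x[:2]-H; print(k,x.round(4),np.round(r,4),np.linalg.norm(v).round(4),(np.degrees(np.arctan2(v[1],v[0]))%360).round(2))
    for n,px,i in (('wrist',a,i7),('scene',b,None),('top',c,None)): print(n,onz(n,[px],.136 if k=='post' else .085,i).round(4))
a=np.radians(257.5);print(H+.135*np.array([np.cos(a),np.sin(a)]))
D=down(95,0); print(ik([.62,-.14,.25],D),ik([.62,-.14,.25],down(95,1)))
movep([.60,-.13,.27],down(95,1)); i=camera_info('wrist'); cv2.imwrite('pics/w8.png',get_image('wrist')); pickle.dump(i,open('w8.pkl','wb'))
cv2.imwrite('pics/t8.png',get_image('top'))
cv2.imwrite('pics/s8.png',get_image('scene')[130:250,300:420].repeat(5,0).repeat(5,1))
print(current_time())
```

```text
post [0.586  0.1571 0.134 ] [0.0003 0.0023 0.0021] 0.1835 257.09
wrist [[0.5855 0.1565 0.136 ]]
scene [[0.5882 0.1583 0.136 ]]
top [[0.5851 0.1547 0.136 ]]
plate [0.5982 0.2064 0.0796] [0.0013 0.0032 0.0021] 0.1328 257.47
wrist [[0.5967 0.2032 0.085 ]]
scene [[0.6028 0.2067 0.085 ]]
top [[0.5972 0.2032 0.085 ]]
[0.59778065 0.20420004]
[-0.2220819   0.4502069   0.19807601  1.31866544  0.         -0.30934836] [-0.2220819   0.4502069   0.19807601  1.31866544  0.          2.83224429]
28.65
```

View pics/w8.png

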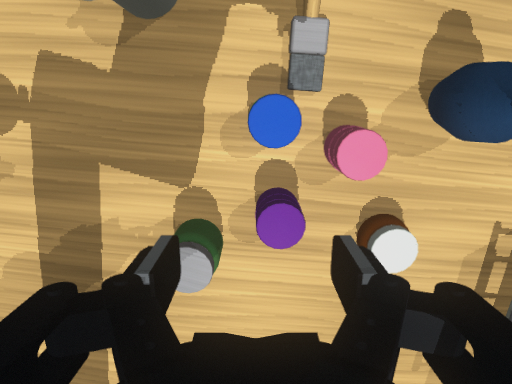

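View pics/t8.png

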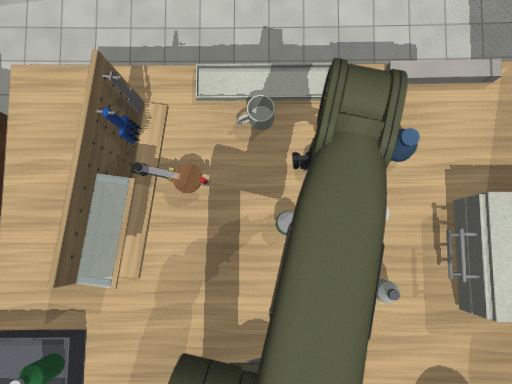

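Run:
```python
from h import *; import pickle
i8=pickle.load(open('w8.pkl','rb'))
w=und('wrist',[(275,121)],i8); t=und('top',[(317.8,160.8)]); s=und('scene',[(217.8,259.2)])
print(tri([(w[0],w[1][0]),(t[0],t[1][0]),(s[0],s[1][0])]), tri([(w[0],w[1][0]),(t[0],t[1][0])]), onz('wrist',[(275,121)],.07,i8))
p=onz('wrist',[(275,121)],.07,i8)[0]
D=down(95,1); grip(1.0)
# second look, lower and nearer
movep([p[0]-.055,p[1],.22],D); i=camera_info('wrist'); im=get_image('wrist'); pickle.dump(i,open('w9.pkl','wb')); cv2.imwrite('pics/w9.png',im)
hsv=cv2.cvtColor(im,cv2.COLOR_BGR2HSV); m=cv2.inRange(hsv,(100,140,120),(125,255,255))
n,l,st,c=cv2.connectedComponentsWithStats(m); print([(st[k].tolist(),c[k].round(1)) for k in range(1,n) if st[k][4]>300])
print(current_time())
```

```text
(array([ 0.648875  , -0.14662109,  0.06216365]), [np.float64(0.000937124076475182), np.float64(0.0012069458802013286), np.float64(0.002125124206552512)]) (array([ 0.64851745, -0.14755038,  0.06332802]), [np.float64(0.0001476233585127315), np.float64(0.00014762335851280695)]) [[ 0.64884934 -0.14697942  0.07      ]]
[([229, 80, 62, 64, 3147], array([259.5, 111.8]))]
29.3417
```

View pics/w9.png

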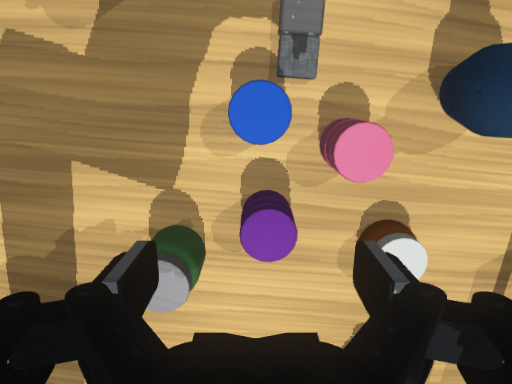

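The blue lid is centred at (260,112) with open table left and right of it. Descending on it now with the jaws along y.

Run:
```python
from h import *; import pickle
i=pickle.load(open('w9.pkl','rb')); p=onz('wrist',[(259.8,112)],.07,i)[0]; print(p)
p[:2]=.7*p[:2]+.3*np.array([.6485,-.1472])
D=down(95,1)
move_linear([p[0],p[1],.14],ori=D,speed=.15)
print(move_linear([p[0],p[1],.033],speed=.1,force_limit=6))
grip(0.0,25); print(current_grip_width()*85,np.round(current_contact_force(),1))
move_linear([p[0],p[1],.22],speed=.15); print(np.round(current_contact_force(),1),current_grip_width()*85)
cv2.imwrite('pics/w10.png',get_image('wrist')); cv2.imwrite('pics/s10.png',get_image('scene'));print(p,current_time())
```

```text
[ 0.64952172 -0.14654115  0.07      ]
False
55.117389767242955 [-0.6 -0.4  4.2]
[ 0.5 -0.4 -1.2] 55.002825007091836
[ 0.64921521 -0.14673881  0.07      ] 33.2417
```

View pics/w10.png

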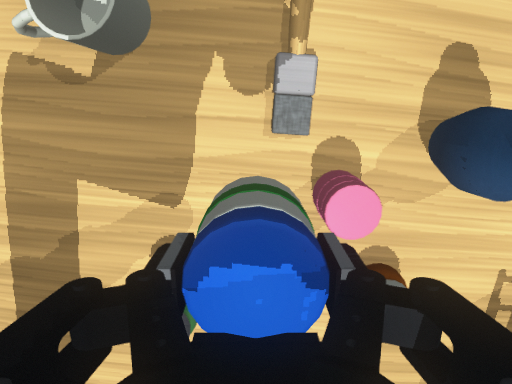

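View pics/s10.png

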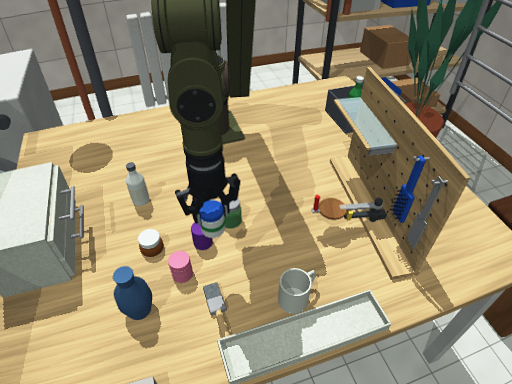

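The tub is held (55 mm width), nothing next to it was disturbed. I'll check its offset in the grip by predicting the lid outline.

```bash
python3 - <<'E'
from h import *
R=np.array(current_orientation()); T=np.array(current_ee_pos()); th=np.linspace(0,2*np.pi,721)
for ht in (.037,.040,.034):
  for dx in (-.004,0,.004):
    c=T-R[:,2]*ht+R[:,0]*dx
    q=proj('wrist',c+.028*(np.outer(np.cos(th),R[:,0])+np.outer(np.sin(th),R[:,1]))); print(ht,dx,q.min(0).round(1),q.max(0).round(1))
im=cv2.imread('pics/w10.png');m=cv2.inRange(cv2.cvtColor(im,cv2.COLOR_BGR2HSV),(105,120,60),(125,255,255)); ys,xs=np.where(m[200:340,175:335]); print(ys.min()+200,xs.min()+175,xs.max()+175)
print(R.round(4))
E
python3 - <<'E'
import cv2; a=cv2.imread('pics/w10.png')[160:350,160:350]; cv2.imwrite('pics/w10c.png',cv2.resize(a,None,fx=3,fy=3))
E
```

```text
0.037 -0.004 [176.2 226.9] [329.6 360.3]
0.037 0 [175.4 215.7] [330.3 352.1]
0.037 0.004 [174.6 204.4] [331.1 343.7]
0.04 -0.004 [174.3 230.1] [331.4 366.1]
0.04 0 [173.5 218.7] [332.2 357.7]
0.04 0.004 [172.6 207.1] [332.9 349.2]
0.034 -0.004 [178.  223.7] [327.9 354.8]
0.034 0 [177.3 212.9] [328.6 346.7]
0.034 0.004 [176.5 201.8] [329.3 338.4]
207 181 329
[[ 9.962e-01  8.710e-02 -2.200e-03]
 [ 8.710e-02 -9.962e-01  5.000e-04]
 [-2.100e-03 -7.000e-04 -1.000e+00]]
```

View pics/w10c.png

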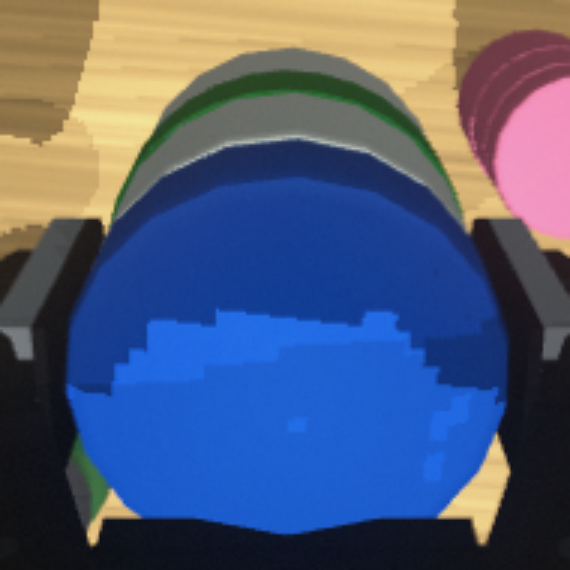

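Run:
```python
from h import *
D=down(347.5,1); tgt=np.array([.598,.204]); off=-.002*D[:,0]
xy=tgt-off[:2]; print(xy)
move_linear([.62,.0,.24],ori=None,speed=.2)
movep(np.r_[xy,.22],D); move_linear(np.r_[xy,.132],speed=.12)
cv2.imwrite('pics/w11.png',get_image('wrist')); cv2.imwrite('pics/s11.png',get_image('scene')[110:250,270:420].repeat(5,0).repeat(5,1)); cv2.imwrite('pics/t11.png',get_image('top')[120:240,110:260].repeat(5,0).repeat(5,1))
print(current_ee_pos(),np.round(current_contact_force(),1),current_time())
```

```text
[0.59756712 0.20204741]
[0.59839449 0.20231591 0.13317943] [ 1.1 -0.2 -1.9] 38.5833
```

View pics/s11.png

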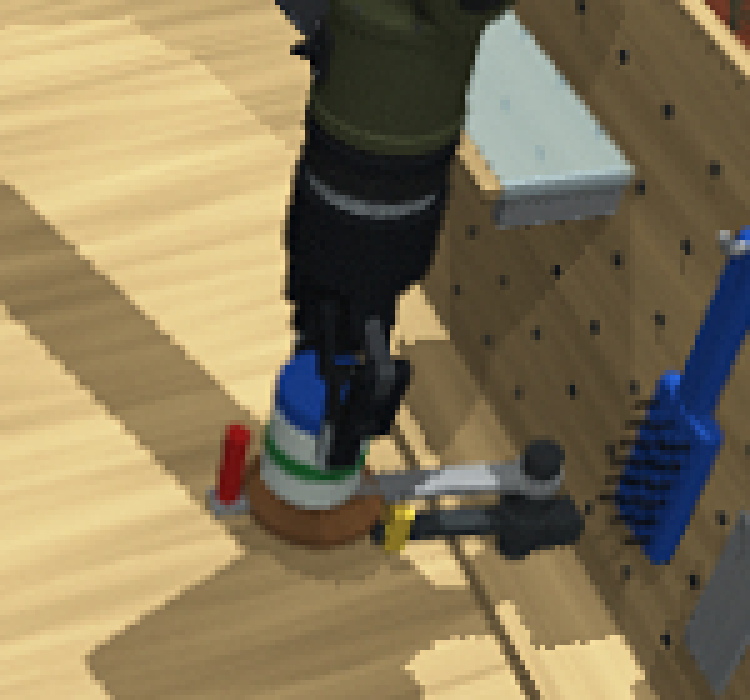

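View pics/t11.png

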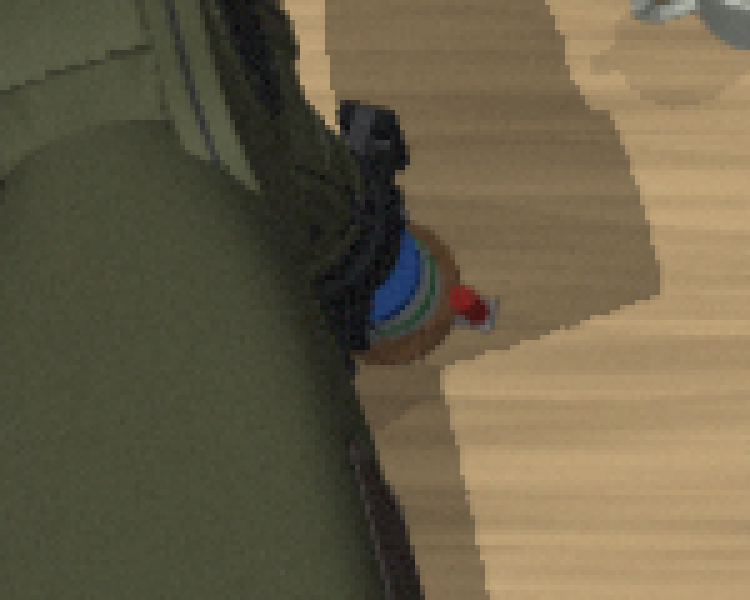

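View pics/w11.png

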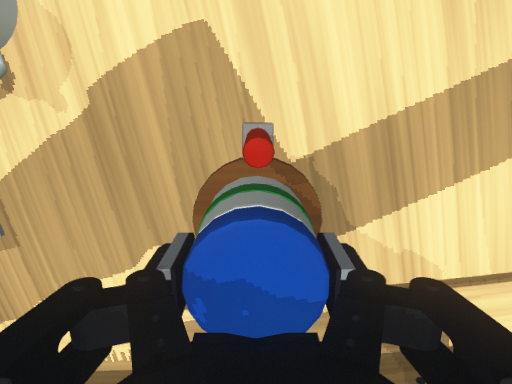

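The tub hangs centred over the plate (plate spans 193–322, lid 183–329 in the wrist view), clear of the post. Lowering until it touches.

Run:
```python
from h import *
p=np.array(current_ee_pos()); xy=[.59756712,.20204741]
s=move_linear([*xy,.113],speed=.03,force_limit=4); print(s,current_ee_pos(),np.round(current_contact_force(),1))
grip(1.0); print(current_grip_width(),np.round(current_contact_force(),1))
q=np.array(current_ee_pos()); cv2.imwrite('pics/w12.png',get_image('wrist'))
move_linear([q[0],q[1],.25],speed=.12)
i=camera_info('wrist'); cv2.imwrite('pics/w13.png',get_image('wrist'))
import pickle; pickle.dump(i,open('w13.pkl','wb'))
move_linear([.45,-.05,.33],speed=.3)
movep([.3,-.15,.35],down(347,1))
cv2.imwrite('pics/s13.png',get_image('scene')[110:250,270:420].repeat(5,0).repeat(5,1)); cv2.imwrite('pics/t13.png',get_image('top')[120:240,110:260].repeat(5,0).repeat(5,1))
cv2.imwrite('pics/s13f.png',get_image('scene'));print(current_time())
```

```text
True [0.59767411 0.20212756 0.11861916] [-0.  -0.   4.3]
1.002452984001636 [0.6 0.1 0.1]
42.8917
```

View pics/s13.png

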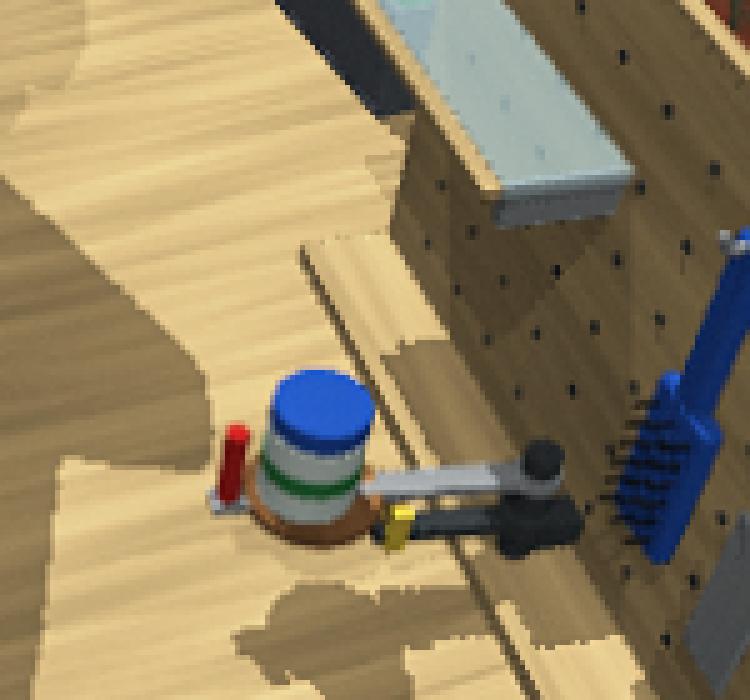

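View pics/t13.png

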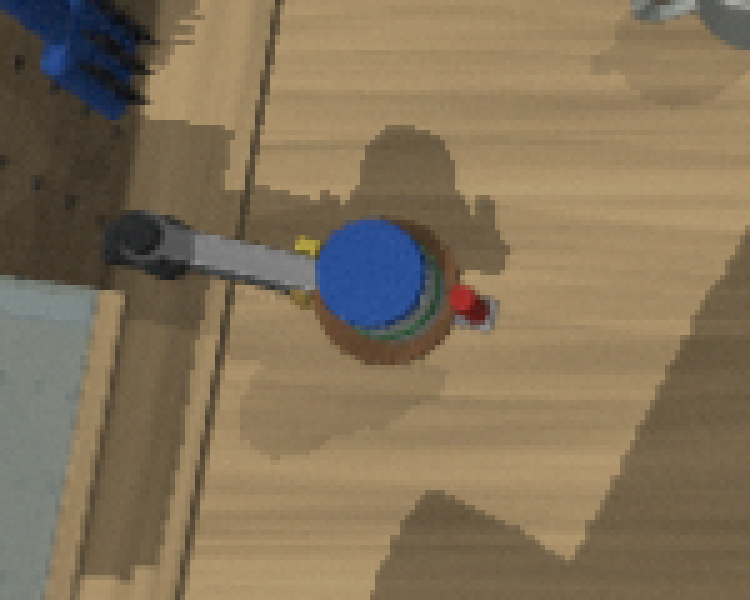

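View pics/w13.png

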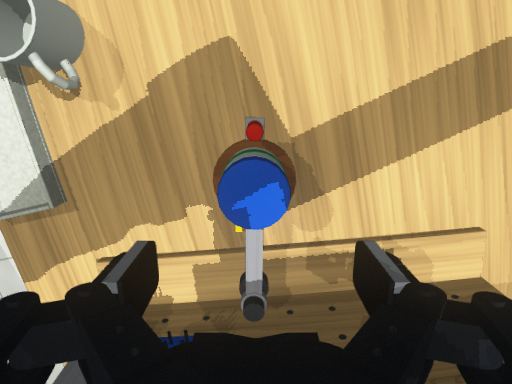

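View pics/s13f.png

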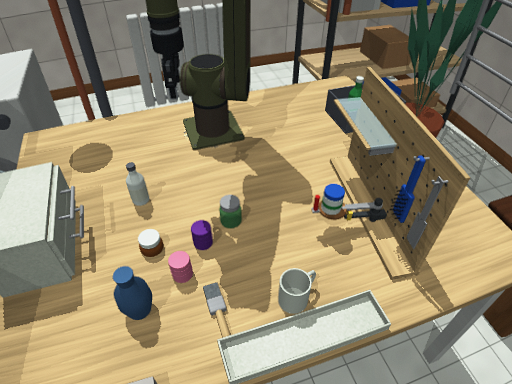

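The tub stands upright on the plate and the arm is at the stop. A numeric check before handing in:

Run:
```python
from h import *; import pickle
i=pickle.load(open('w13.pkl','rb'))
print(onz('top',[(184,174.6)],.155),onz('scene',[(334.8,191.4)],.155),onz('wrist',[(253.5,192.5)],.155,i))
# plate: outline in wrist: left 214,right 296 at row~178 ; predicted outline
H=np.array([.627,.336]);th=np.linspace(0,2*np.pi,361)
for n,info in (('wrist',i),('top',None),('scene',None)):
    q=proj(n,np.c_[.598+.04*np.cos(th),.204+.04*np.sin(th),0*th+.085],info);q2=proj(n,np.c_[.598+.028*np.cos(th),.204+.028*np.sin(th),0*th+.155],info)
    f={'wrist':lambda v:v,'top':lambda v:(v-[110,120])*5,'scene':lambda v:(v-[270,110])*5}[n]
    print(n,'plate',f(q.min(0)).round(),f(q.max(0)).round(),'lid',f(q2.min(0)).round(),f(q2.max(0)).round())
```

```text
[[0.59614204 0.19936036 0.155     ]] [[0.6029735  0.20012037 0.155     ]] [[0.59635719 0.19866406 0.155     ]]
wrist plate [211. 137.] [295. 219.] lid [215. 163.] [290. 235.]
top plate [313. 216.] [462. 364.] lid [305. 215.] [416. 324.]
scene plate [236. 437.] [377. 540.] lid [274. 364.] [378. 436.]
```

Run:
```python
from h import *
print(np.round(current_contact_force(),2),np.abs(current_joint_vel()).max(),current_time()); finish_job()
```

```text
[ 0.92 -0.27 -0.16] 0.004821474803261111 42.8917
the job is handed in; nothing more can be done
```

The bracket is swung out and, by my checks, clicked into its catch, and the swab tub stands on the middle of its plate. I handed the job in at 42.9 s; it reports no verdict.

- **Bracket:** I pulled it out by the red post with a tilted grip from the front, then gripped the post again from above and stepped it through the catch. The force at the post went from −6 N (resisting) to about +3 N (drawn on by the catch), then fell to about zero at arm heading 257.5°. I then released it, and the views afterwards showed heading 257.1–257.5° with the arm against the yellow stop. I did not nudge it again to test the seat, so I rely on the forces and pictures.
- **Tub:** I set it down until it touched (4 N). The pictures show it upright and released. The wrist and top views put its axis about 5 mm from the plate's centre towards the post, and the scene view about 6 mm; the limit is 13 mm.
- **Disagreements:** The scene camera places things about 5–7 mm farther in x than the other two. The tub's lid also measured about 63 mm high on the table instead of 70 mm. Touchdown on the plate came within 1 mm of the height expected from the stated plate height.
- **Bystanders:** None looks moved in the last scene picture. I judged this by eye and did not measure it.

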